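Hook the dropped collar out from under the drive guard

ROBOT

A 7-joint arm with a two-finger parallel gripper is mounted at the origin on the work surface. World frame = base frame: x ahead of the robot, y to its left, z up, the work surface at z = 0. Lengths are in m, angles in rad, forces in N, time in s.
With the tool pointing down it reaches from about 0.4 to 0.9 m from the base axis. Payload 5.5 kg.
Tool frame: the origin (TCP) lies midway between the tips of the shut fingers; the grasp point (between the pads) lies 19 mm behind it; z points along the fingers, x is the direction in which the jaws open and shut, and the axes are right-handed (so a half turn about z gives the same grasp; the last joint's range is limited). The gripper opens to 85 mm and grips with 20 to 120 N. Pads are 22 mm wide; open, the fingers measure 114 mm over their backs; the gripper's body (76 mm by 85 mm) begins 54 mm behind the grasp point. The pads swing forward as they close: fully open they stand 13 mm farther back than shut.
Start: joints at [-0.905, 0.501, -0.427, 1.55, 0.221, 1.138, -0.21], TCP at [0.255, 0.598, 0.231] pointing down, gripper open.
Joint ranges: [-2.88, 2.88], [-0.31, 2.03], [-1.54, 1.56], [0.2, 2.42], [-1.41, 4.55], [0.19, 2.02], [-2.57, 2.57]. Speed limits (rad/s): [2.57, 2.57, 3.14, 3.14, 3.14, 3.14, 3.14].

INTERFACE

Orientations are given as a rotation vector (axis times angle).
In Python, from cell import telemetry, viewer, workorder, nets gives the robot as it stands. The module is installed in compiled form; this text tells all that it offers.
- The arm moves only by the tool send_rows, never from a script. Its argument "commands" is a list of rows, each an object with "hand": the closure, from -1 (fully open) to 1 (shut); "xyz": the shift along the tool's x, y, z in cm, a list of three; "turn": the turn, a rotation vector about the tool's x, y, z in degrees, a list of three. In form: [{"hand": hand, "xyz": [dx, dy, dz], "turn": [rx, ry, rz]}, ...]. A call has 1 to 10 rows; each row shifts and turns the pose as measured when the row begins, along the tool's axes as they then stand; what a row does not reach is not made up. A row lasts 1/10 s, in which the tool goes at most 50 mm and 8.59 degrees, less where a joint would pass 70% of its speed; a pose out of reach is approached as far as the arm can. A call with a gripper value outside its range is refused whole. The fingers move at their own pace and stop on an object; "force" is the grip in N (left out, the last holds). Time passes only in rows, so rows that do not move let the fingers close. It gives the time, the measured TCP pose, the force and the opening at its end, in the units of the state.
- telemetry.get_state(): the state, without advancing time (a new reading comes with each control period).
- viewer.read_camera(name): name is "scene" or "top" or "wrist"; returns a dict with "image" (400x640x3 uint8, red, green, blue), "fx", "fy", "cx", "cy" (pixels), "position" and "attitude" of the camera in the world; the wrist camera has in their place "mount" (4x4, takes a point from camera to tool coordinates, whose origin is the TCP and whose axes are the tool frame's). Camera axes: x right, y down, z forward; pixel columns grow to the right and rows downward; lengths in m; the calibration is good to about 2 mm. A picture is of the moment at which its call begins: read the wrist's pose just before it. There is no depth.
- workorder.job_done(): hands the job in, once; it reports no verdict.
Trained networks look in a picture, given as the dict that the camera call returned (one of the last four; its "shot" number tells which), for a name from the list of things; names that differ only in an ending like _2 or _b are one class to them, and where a whole thing is asked for, a point or a joint stands for the part that bears it (a point fixed in the world has none). Each returns a list of dicts, best first, with "confidence" (0 to 1); they miss things now and then, are a little off and sometimes report something else, mostly with a low value. They report only what shows in the picture. A call takes as long as a camera call. They do not tell look-alikes from the thing itself.
- nets.look_for(picture, thing): "bbox" ([left, top, right, bottom] in pixels, round what is visible of it).
The state is a dict: "clock": time; "joints": joint angles; "joint_vel": joint speeds; "effort": joint torques, N m; "ee_pos": TCP position; "orientation": TCP orientation; "contact_force": force on the tool from outside, world axes, zero at the start; "wrist_torque": the same for the moment, N m; "finger_gap": finger opening in m.
Only numpy, scipy, OpenCV 4.12 (cv2) and the standard library are available. Lean on these libraries where they do the work, as an engineer would, in place of code of your own. Each camera call takes 0.05 s, during which the arm holds its last target.

TASK

A brass ring collar has fallen under the fixed wire guard of the bottle-roller drive. Pick up the hooked rod, reach in under the guard from the front, catch the collar in the crook of the hook and draw it straight out, flat on the bench, until it lies more than a finger's width in front of the guard; then leave the hooked rod lying on the bench. Do not touch the collar with the gripper, and leave the solid round cap beside it where it lies.

Things in the scene. Friction and masses are not known exactly. Their poses are not given: they have to be found in the camera images.
- rod_grip (a point): Middle of the loose hooked rod's black handle (100 mm long, 18 wide, 36 high), 18 mm above the bench, 40 mm behind the handle's front end; grasp here across the 18. x: along the rod to the hook, y: to the hook's side, z up. An 8 mm thick shaft runs to 160 mm ahead, then a prong bends 45 mm to +y, tip swept back to 152 ahead; their axis lies 11 mm below this point. A hookless rod is a bystander.
- collar_center (a point): Centre (7 mm above the bench) of the dropped collar: a plain brass ring, 44 mm outside, 28 mm hole, 14 mm high, 55 to 115 g, lying flat under the guard's roof, its centre 35 to 45 mm behind the guard's front edge. z up.
- cap_center (a point): Centre (7 mm above the bench) of a solid brass cap, 44 mm in diameter, 14 mm high, no hole, lying flat under the same guard, 90 mm or more from the collar, centre to centre. Bystander: leave it.
- guard_mouth (a point): Middle of the front edge of the fixed guard's open mouth, on the bench. x points into the guard, y along its front, z up; turned up to 7 degrees. The mouth is 300 mm wide (150 to each side) and 86 mm high; roof bars, 40 mm apart, lie 86 to 94 mm above the bench; the drive's pulleys begin 105 mm behind the front edge. The bench before the mouth is free for 200 mm.
Not all that is in view belongs to the job. Leave any orange look-alike of the part that bears rod_grip alone.

How it is judged:
By the outcome, as a careful person would: the job done as asked, in the order asked, and still so for the second after the job is handed in, with the robot touching nothing.
It also fails if it takes over 48 s, if anything falls off the work surface, if the arm or the gripper's body presses on something with over 40 N, if the wrist force passes 120 N, or if a joint passes its speed limit or range.

## Working session

There is one attempt and no reset: what is moved stays moved. The work goes in short steps, Python scripts to look and compute and a tool call to move; the robot and the scene stay as the last step left them, time stands still between calls to the robot, and variables do not carry over. Pictures are saved under pics/ and viewed, and the job is handed in when it is done.

Besides the shell and the picture viewer there is one more tool, called after "Emit:" by a JSON object that holds its "fn" and its "kwargs", one argument or row to a line. send_rows: Moves the arm, as the interface text tells. Its arguments: {"type":"object","properties":{"commands":{"type":"array"},"force":{"type":"number"}},"required":["commands"]}

```bash
mkdir -p pics; ls; cat > h.py <<'E'
import numpy as np, cv2, pickle
from scipy.spatial.transform import Rotation as R
from cell import telemetry, viewer, workorder, nets
def snap(name,fn):
    s=telemetry.get_state(); p=viewer.read_camera(name)
    cv2.imwrite('pics/'+fn,p['image'][:,:,::-1]); pickle.dump((s,p),open('pics/'+fn+'.pkl','wb'))
    return s,p
def cam(s,p):
    if 'mount' in p:
        T=np.eye(4);T[:3,:3]=R.from_rotvec(s['orientation']).as_matrix();T[:3,3]=s['ee_pos']
        T=T@np.array(p['mount']);return T[:3,:3],T[:3,3]
    a=np.array(p['attitude'],float)
    return (a if a.shape==(3,3) else (R.from_rotvec(a) if a.size==3 else R.from_quat(a)).as_matrix()),np.array(p['position'])
def px2w(s,p,u,v,z):
    M,o=cam(s,p);d=M@np.array([(u-p['cx'])/p['fx'],(v-p['cy'])/p['fy'],1]);return o+d*(z-o[2])/d[2]
def w2px(s,p,X):
    M,o=cam(s,p);c=M.T@(np.array(X)-o);return np.array([p['fx']*c[0]/c[2]+p['cx'],p['fy']*c[1]/c[2]+p['cy']])
E
python3 - <<'E'
from h import *
for n in ['top','scene','wrist']:
    s,p=snap(n,n+'0.png')
    print(n,{k:v for k,v in p.items() if k!='image'})
    for t in ['rod_grip','collar_center','cap_center','guard_mouth']:
        print(t,nets.look_for(p,t))
print(s)
E
```

```text
pics
top {'fx': 502.7868032109086, 'fy': 502.7868032109086, 'cx': 308.59196037107364, 'cy': 200.3193174982297, 'position': array([0.23694973, 0.01947018, 1.21977451]), 'attitude': array([-2.11320331,  2.15574302, -0.16866979]), 'shot': 1}
rod_grip [{'bbox': [186.8, 144.8, 206.5, 231.7], 'confidence': 0.76}, {'bbox': [320.9, 198.7, 407.7, 254.8], 'confidence': 0.73}, {'bbox': [116.4, 279.3, 204.6, 329.2], 'confidence': 0.58}]
collar_center [{'bbox': [272.9, 91.6, 286.2, 110.6], 'confidence': 0.48}]
cap_center [{'bbox': [330.6, 92.9, 345.7, 110.4], 'confidence': 0.52}]
guard_mouth [{'bbox': [234.4, 0.0, 385.7, 115.7], 'confidence': 0.9}, {'bbox': [329.6, 91.3, 349.1, 111.2], 'confidence': 0.7}]
scene {'fx': 406.1594433416348, 'fy': 406.1594433416348, 'cx': 321.73988502897726, 'cy': 198.39996260689762, 'position': array([ 1.15867592, -0.2431002 ,  0.6463421 ]), 'attitude': array([-1.91497062, -1.3518598 ,  0.65672926]), 'shot': 2}
rod_grip [{'bbox': [372.2, 122.8, 446.0, 136.5], 'confidence': 0.83}, {'bbox': [232.4, 170.0, 309.9, 230.0], 'confidence': 0.8}, {'bbox': [418.5, 158.0, 471.4
[... 823 characters left out ...]
ard_mouth []
{'clock': 0.5, 'joints': array([-0.90480979,  0.50091777, -0.42696116,  1.55050346,  0.22077114,
        1.13828247, -0.21031666]), 'joint_vel': array([-0.00024981, -0.00171638, -0.00020904, -0.00173293,  0.00028344,
       -0.00031303,  0.00165411]), 'effort': array([ 3.37455989e-03, -5.68838489e+01, -5.80284923e+00, -2.81050140e+01,
        1.27253268e-02,  3.34623081e-03, -3.82968904e-05]), 'ee_pos': array([0.25474332, 0.59794074, 0.23125193]), 'orientation': array([ 2.62090434e+00,  1.73215050e+00, -1.58833547e-04]), 'contact_force': array([0.54641228, 0.78141482, 0.23626919]), 'wrist_torque': array([-0.08187039,  0.02356555,  0.01445493]), 'finger_gap': 0.08549533627606022}
```

View pics/top0.png

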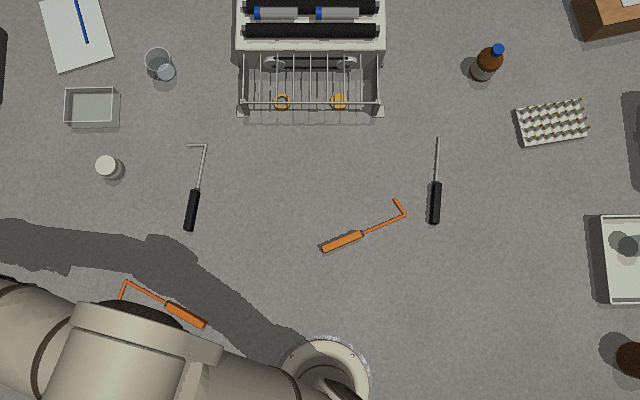

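View pics/scene0.png

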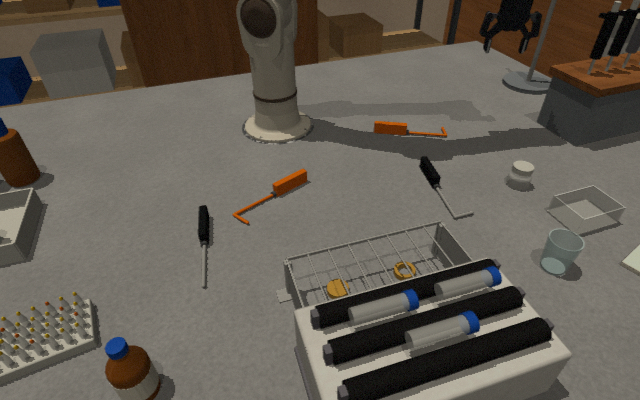

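View pics/wrist0.png

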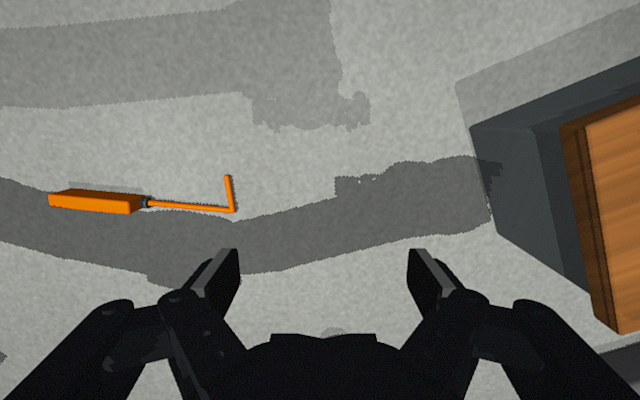

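The black hooked rod lies at about (190,210)→(206,145) in the top view, with its prong pointing left to (187,145). The collar, a ring, is near (282,102) and the solid cap near (340,102). The orange hooks and the black hookless rod at (436,200) are bystanders.

```bash
python3 - <<'E'
from h import *
s,p=pickle.load(open('pics/top0.png.pkl','rb'))
im=p['image'][:,:,::-1]
a=cv2.resize(im[130:240,170:240],None,fx=5,fy=5,interpolation=cv2.INTER_CUBIC)
b=cv2.resize(im[40:125,225:395],None,fx=4.5,fy=4.5,interpolation=cv2.INTER_CUBIC)
cv2.imwrite('pics/rodcrop.png',a);cv2.imwrite('pics/guardcrop.png',b)
for n,u,v,z in [('shaft corner',206,145,.007),('tip',188,145,.007),('h front',195,191,.036),('h back',189,230,.036),('collar',279.5,101,.007),('collar2',282,102,.007),('cap',338,101.6,.007),('gL',237,115,.0),('gR',384,115,0)]:
    print(n,px2w(s,p,u,v,z).round(4))
s,p=pickle.load(open('pics/scene0.png.pkl','rb'))
for n,u,v,z in [('collar',404.6,270,.007),('cap',336,288.5,.007)]:
    print(n,px2w(s,p,u,v,z).round(4))
im=p['image'][:,:,::-1]
cv2.imwrite('pics/scrop.png',cv2.resize(im[140:320,260:480],None,fx=3.3,fy=3.3,interpolation=cv2.INTER_CUBIC))
E
```

```text
shaft corner [0.5807 0.2762 0.007 ]
tip [0.5816 0.3212 0.007 ]
h front [0.4592 0.2949 0.036 ]
h back [0.3656 0.3075 0.036 ]
collar [0.6915 0.0918 0.007 ]
collar2 [0.6887 0.0856 0.007 ]
cap [ 0.6867 -0.0559  0.007 ]
gL [0.6594 0.2002 0.    ]
gR [ 0.6513 -0.1714  0.    ]
collar [0.6923 0.09   0.007 ]
cap [ 0.6888 -0.0584  0.007 ]
```

View pics/rodcrop.png

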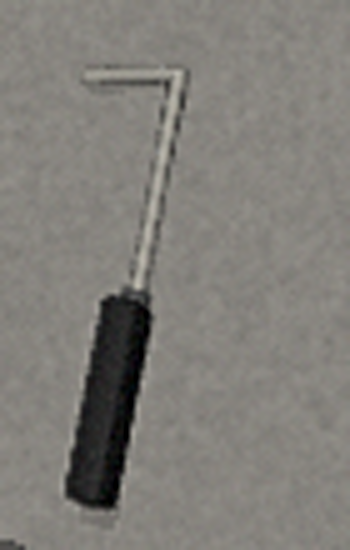

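View pics/guardcrop.png

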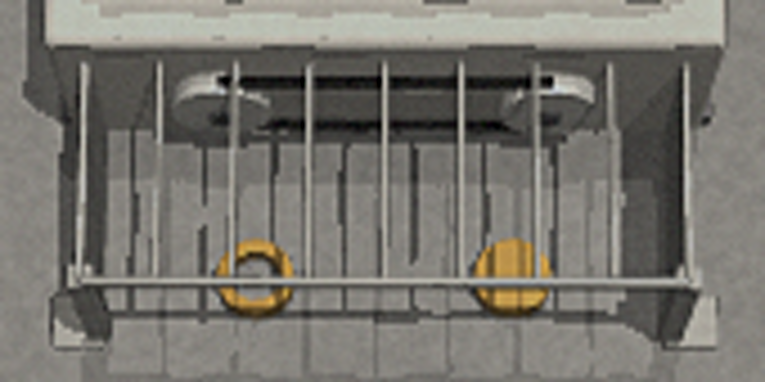

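View pics/scrop.png

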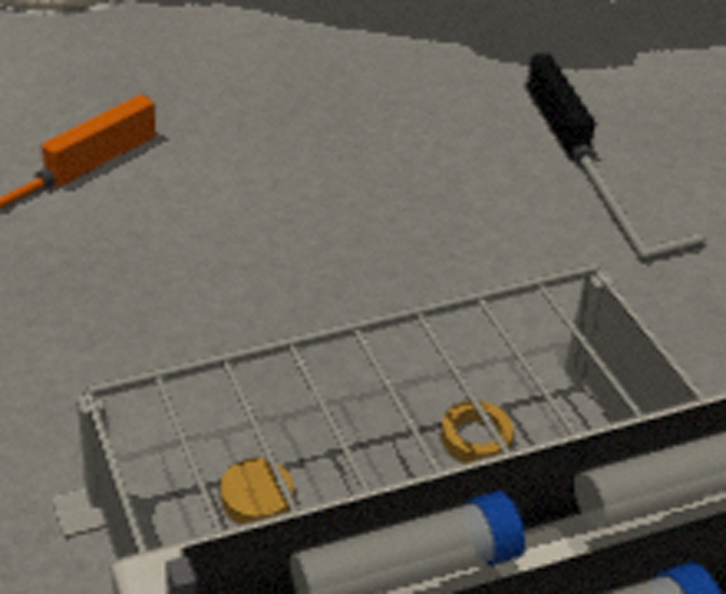

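```bash
cat >> h.py <<'E'
def go(xyz,yawx,quiet=False):
    # yawx: world direction (deg) of tool x; tool down
    s=telemetry.get_state();M=R.from_rotvec(s['orientation']).as_matrix()
    a=np.radians(yawx);x=np.array([np.cos(a),np.sin(a),0]);z=np.array([0,0,-1.]);T=np.c_[x,np.cross(z,x),z]
    d=M.T@(np.array(xyz)-s['ee_pos'])*100
    t=np.degrees(R.from_matrix(M.T@T).as_rotvec())
    d2=T.T@(np.array(xyz)-s['ee_pos'])*100
    print('clk',round(s['clock'],2),'tcp',s['ee_pos'].round(4),'shift now axes',d.round(2),'after-turn axes',d2.round(2),'turn',t.round(2),'F',np.round(s['contact_force'],1),'gap',round(s['finger_gap'],4))
E
python3 - <<'E'
from h import *
s,p=pickle.load(open('pics/top0.png.pkl','rb'))
q=lambda u,v,z:px2w(s,p,u,v,z)
c=lambda u,v:(u/5+170,v/5+130); g=lambda u,v:(u/4.5+225,v/4.5+40)
A=q(*c(140,285),.011);B=q(*c(178,74),.009);tip=q(*c(84,76),.009)
d=B-A;yaw=np.degrees(np.arctan2(d[1],d[0]));print('shaft',A,B,yaw,np.hypot(*d[:2]),'tip',tip)
F=q(*c(128,292),.036);K=q(*c(95,490),.036);d=F-K;print('handle',F,K,np.degrees(np.arctan2(d[1],d[0])),np.hypot(*d[:2]))
L=q(*g(75,281),.09);Rr=q(*g(690,286),.09);d=L-Rr;print('guard',L,Rr,(L+Rr)/2,np.degrees(np.arctan2(d[1],d[0]))-90)
print('collar',q(*g(255,278),.009),'cap',q(*g(513,278),.009))
print('pulley',q(*g(270,145),.0))
M=R.from_rotvec(s['orientation']).as_matrix();print(M.round(3))
E
```

```text
shaft [0.47368005 0.29356076 0.011     ] [0.5806198 0.2768082 0.009    ] -8.903262886392339 0.10824398084093108 tip [0.5805842  0.32363718 0.009     ]
handle [0.46548333 0.29360042 0.036     ] [0.37035498 0.30763151 0.036     ] -8.390429421254595 0.09615754462506917
guard [0.65877986 0.17600537 0.09      ] [ 0.64905719 -0.14524266  0.09      ] [0.65391852 0.01538136 0.09      ] -1.7335452175204864
collar [0.68858706 0.08628029 0.009     ] cap [ 0.68544124 -0.05823181  0.009     ]
pulley [0.77116621 0.07736736 0.        ]
[[ 0.392  0.92  -0.001]
 [ 0.92  -0.392 -0.002]
 [-0.002 -0.    -1.   ]]
```

```bash
python3 -c "
from h import *
go([.424,.300,.15],81.3)"
```

```text
clk 0.75 tcp [0.2548 0.598  0.2313] shift now axes [-20.78  27.25   8.13] after-turn axes [-26.9   21.23   8.13] turn [ -0.    -0.   -14.38] F [-0.1  1.1  0.3] gap 0.0856
```

Emit:
{"fn": "send_rows", "kwargs": {
  "commands": [
    {"hand":-1,"xyz":[0,0,0],"turn":[0,0,-7.2]},
    {"hand":-1,"xyz":[0,0,0],"turn":[0,0,-7.2]},
    {"hand":-1,"xyz":[-3.4,2.6,0.9],"turn":[0,0,0]},
    {"hand":-1,"xyz":[-3.4,2.6,0.9],"turn":[0,0,0]},
    {"hand":-1,"xyz":[-3.4,2.6,0.9],"turn":[0,0,0]},
    {"hand":-1,"xyz":[-3.4,2.6,0.9],"turn":[0,0,0]},
    {"hand":-1,"xyz":[-3.4,2.6,0.9],"turn":[0,0,0]},
    {"hand":-1,"xyz":[-3.4,2.6,0.9],"turn":[0,0,0]},
    {"hand":-1,"xyz":[-3.4,2.6,0.9],"turn":[0,0,0]},
    {"hand":-1,"xyz":[0,0,0],"turn":[0,0,0]}
  ]
}}

```text
clock: 1.75
ee_pos: [0.405, 0.3306, 0.1657]
orientation: [-2.364, -2.063, -0.006]
contact_force: [-0.7, 0.1, 0.1]
finger_gap: 0.0852
```

```bash
python3 -c "
from h import *
go([.424,.300,.15],81.3)
s,p=snap('wrist','w1.png')
print(nets.look_for(p,'rod_grip'))
for X in [(.424,.3,.036),(.5806,.2768,.007),(.689,.088,.007)]: print(w2px(s,p,X))"
```

```text
clk 1.75 tcp [0.405  0.3306 0.1657] shift now axes [-2.78  2.29  1.55] after-turn axes [-2.73  2.34  1.57] turn [-0.03 -0.31  0.9 ] F [-0.7  0.1  0.1] gap 0.0852
[{'bbox': [290.8, 152.1, 338.3, 330.1], 'confidence': 0.9}]
[296.75731376 214.83092836]
[300.48888526 325.41113325]
[179.21813742 405.36373197]
```

View pics/w1.png

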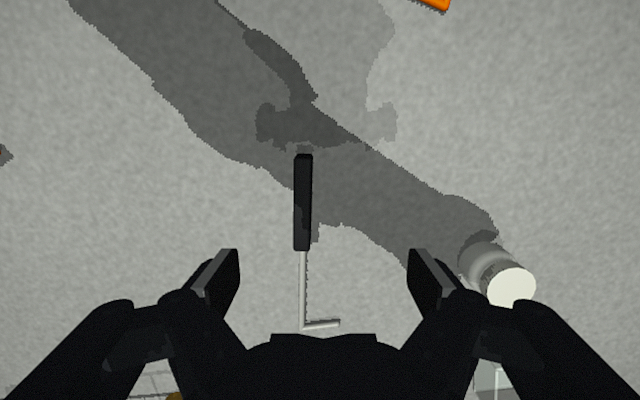

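The wrist view shows the handle at (303,155)–(302,250) and the hook corner at (302,326), with the prong tip at (340,322). I'll measure it from this picture.

```bash
python3 -c "
from h import *
s,p=pickle.load(open('pics/w1.png.pkl','rb'))
im=p['image'][:,:,::-1]
cv2.imwrite('pics/w1c.png',cv2.resize(im[140:340,270:360],None,fx=3,fy=3,interpolation=cv2.INTER_CUBIC))
"
```

```text
(no output)
```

View pics/w1c.png

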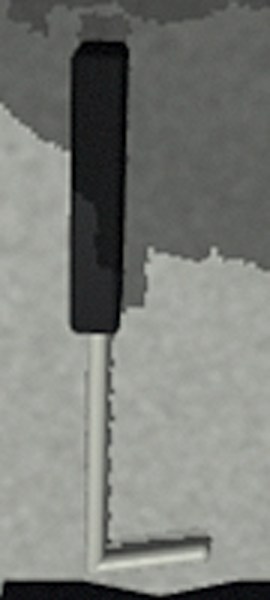

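```bash
python3 -c "
from h import *
s,p=pickle.load(open('pics/w1.png.pkl','rb'))
f=lambda u,v,z: px2w(s,p,u/3+270,v/3+140,z)
F=f(95,329,.036);K=f(102,50,.036);C=f(97,557,.009);S=f(97,345,.011);T=f(205,549,.009)
for a in (F,K,C,S,T):print(a.round(4))
ang=lambda d:np.degrees(np.arctan2(d[1],d[0]))
print(ang(F-K),ang(C-S),ang(C-F))
for d,l in((F-K,.04),(C-F,.04)): print(F-d/np.linalg.norm(d)*l)
d=C-S;d/=np.linalg.norm(d);print(C-d*.16)
go([.424,.300,.007],81.3)
"
```

```text
[0.463  0.2989 0.036 ]
[0.3669 0.3163 0.036 ]
[0.5797 0.2794 0.009 ]
[0.4816 0.295  0.011 ]
[0.582  0.3249 0.009 ]
-10.287127991137629 -9.015820512363524 -9.454854520309206
[0.42360469 0.3060251  0.036     ]
[0.42449405 0.30528798 0.04489956]
[0.42167591 0.30451466 0.0122212 ]
clk 1.85 tcp [0.4024 0.3367 0.1671] shift now axes [-3.53  2.63 15.97] after-turn axes [-3.31  2.69 16.01] turn [-0.05 -0.61  1.26] F [0.8 0.5 0.8] gap 0.0854
```

Emit:
{"fn": "send_rows", "kwargs": {
  "commands": [
    {"hand":-1,"xyz":[-1.2,0.9,2.0],"turn":[0,0,0.5]},
    {"hand":-1,"xyz":[-1.2,0.9,2.0],"turn":[0,-0.3,0.5]},
    {"hand":-1,"xyz":[-0.6,0.9,1.0],"turn":[0,-0.3,0]},
    {"hand":-1,"xyz":[0,0,0],"turn":[0,0,0]},
    {"hand":-1,"xyz":[0,0,0],"turn":[0,0,0]}
  ]
}}

```text
clock: 2.35
ee_pos: [0.424, 0.3133, 0.1188]
orientation: [-2.364, -2.062, -0.012]
contact_force: [0.1, 0.9, 0.1]
finger_gap: 0.0851
```

```bash
python3 -c "
from h import *
go([.424,.302,.007],81.1)
s,p=snap('wrist','w2.png')
go([.424,.302,.007],81.1)
im=p['image'][:,:,::-1]
cv2.imwrite('pics/w2c.png',cv2.resize(im[120:380,240:400],None,fx=2.2,fy=2.2,interpolation=cv2.INTER_CUBIC))
print(w2px(s,p,(.424,.302,.036)))
"
```

```text
clk 2.35 tcp [0.424  0.3133 0.1188] shift now axes [-1.21  0.14 11.17] after-turn axes [-1.11  0.18 11.18] turn [ 0.07 -0.5   1.08] F [0.1 0.9 0.1] gap 0.0851
clk 2.4 tcp [0.4241 0.3134 0.1189] shift now axes [-1.23  0.13 11.18] after-turn axes [-1.12  0.17 11.19] turn [ 0.09 -0.52  1.09] F [-0.5  1.6  0.1] gap 0.0853
[310.86386939 208.80906286]
```

View pics/w2c.png

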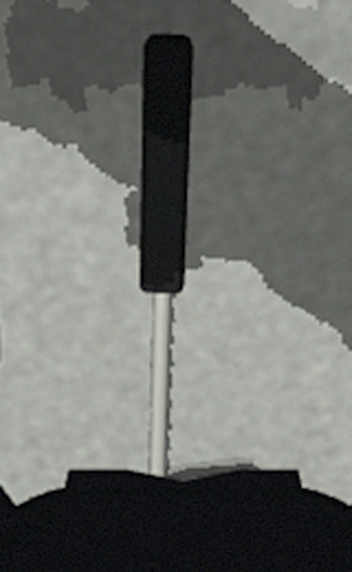

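```bash
python3 -c "
from h import *
s,p=pickle.load(open('pics/w2.png.pkl','rb'))
f=lambda u,v,z: px2w(s,p,u/2.2+240,v/2.2+120,z)
F=f(162,290,.036);K=f(168,40,.036);S=f(161,300,.009);C=f(158,465,.009)
for a in (F,K,S,C):print(a.round(4))
ang=lambda d:np.degrees(np.arctan2(d[1],d[0]))
print(ang(F-K),ang(C-S),ang(S-K))
d=F-K;print(F-d/np.linalg.norm(d)*.04,np.linalg.norm(d))
"
```

```text
[0.4634 0.2986 0.036 ]
[0.3675 0.3147 0.036 ]
[0.4814 0.2948 0.009 ]
[0.5692 0.2805 0.009 ]
-9.574388679121428 -9.292854585028785 -9.915196965820547
[0.42394708 0.30522608 0.036     ] 0.09719913128043532
```

```bash
python3 -c "
from h import *
go([.424,.304,.006],80.7)"
```

```text
clk 2.4 tcp [0.4241 0.3134 0.1189] shift now axes [-1.03  0.1  11.28] after-turn axes [-0.93  0.15 11.29] turn [ 0.09 -0.52  1.49] F [-0.5  1.6  0.1] gap 0.0853
```

Emit:
{"fn": "send_rows", "kwargs": {
  "commands": [
    {"hand":-1,"xyz":[-0.5,0.1,2.0],"turn":[0,-0.5,1.5]},
    {"hand":-1,"xyz":[-0.4,0,2.0],"turn":[0,0,0]},
    {"hand":-1,"xyz":[0,0,2.0],"turn":[0,0,0]},
    {"hand":-1,"xyz":[0,0,1.5],"turn":[0,0,0]},
    {"hand":-1,"xyz":[0,0,1.0],"turn":[0,0,0]},
    {"hand":-1,"xyz":[0,0,0],"turn":[0,0,0]}
  ]
}}

```text
clock: 3.0
ee_pos: [0.4256, 0.3141, 0.0375]
orientation: [-2.387, -2.041, -0.023]
contact_force: [-0.6, -0.6, 0.1]
finger_gap: 0.0856
```

```bash
python3 -c "
from h import *
go([.424,.304,.006],80.7)"
```

```text
clk 3.0 tcp [0.4256 0.3141 0.0375] shift now axes [-1.05 -0.02  3.14] after-turn axes [-1.02  0.01  3.15] turn [ 0.51 -0.65  0.37] F [-0.6 -0.6  0.1] gap 0.0856
```

Emit:
{"fn": "send_rows", "kwargs": {
  "commands": [
    {"hand":-1,"xyz":[-1.0,0,0.5],"turn":[0.4,-0.6,0.3]},
    {"hand":-1,"xyz":[-0.5,0,0.8],"turn":[0,0,0]},
    {"hand":-1,"xyz":[0,0,0.5],"turn":[0,0,0]},
    {"hand":-1,"xyz":[0,0,0],"turn":[0,0,0]}
  ]
}}

```text
clock: 3.4
ee_pos: [0.4244, 0.2996, 0.0204]
orientation: [2.392, 2.035, 0.007]
contact_force: [-0.3, 1.3, -0.1]
finger_gap: 0.0854
```

```bash
python3 -c "
from h import *
go([.424,.304,.006],80.7)"
```

```text
clk 3.4 tcp [0.4244 0.2996 0.0204] shift now axes [ 0.43 -0.12  1.44] after-turn axes [ 0.43 -0.11  1.44] turn [ 0.23 -0.15  0.08] F [-0.3  1.3 -0.1] gap 0.0854
```

Emit:
{"fn": "send_rows", "kwargs": {
  "commands": [
    {"hand":-1,"xyz":[0.4,-0.1,1.2],"turn":[0.2,-0.1,0]},
    {"hand":-1,"xyz":[0,0,0.4],"turn":[0,0,0]},
    {"hand":-1,"xyz":[0,0,0],"turn":[0,0,0]}
  ]
}}

```text
clock: 3.7
ee_pos: [0.4246, 0.3044, 0.0034]
orientation: [-2.393, -2.035, -0.003]
contact_force: [0.0, -0.4, 0.2]
finger_gap: 0.0855
```

```bash
python3 -c "
from h import *
go([.424,.304,.006],80.7)"
```

```text
clk 3.7 tcp [0.4246 0.3044 0.0034] shift now axes [-0.05 -0.06 -0.26] after-turn axes [-0.05 -0.06 -0.26] turn [ 0.06 -0.1   0.05] F [ 0.  -0.4  0.2] gap 0.0855
```

Raise slightly and close gently.

Emit:
{"fn": "send_rows", "kwargs": {
  "commands": [
    {"hand":-1,"xyz":[0,-0.05,-0.3],"turn":[0,0,0]},
    {"hand":1,"xyz":[0,0,0],"turn":[0,0,0]},
    {"hand":1,"xyz":[0,0,0],"turn":[0,0,0]},
    {"hand":1,"xyz":[0,0,0],"turn":[0,0,0]},
    {"hand":1,"xyz":[0,0,0],"turn":[0,0,0]},
    {"hand":1,"xyz":[0,0,0],"turn":[0,0,0]},
    {"hand":1,"xyz":[0,0,0],"turn":[0,0,0]},
    {"hand":1,"xyz":[0,0,0],"turn":[0,0,0]}
  ],
  "force": 80
}}

```text
clock: 4.5
ee_pos: [0.4243, 0.3052, 0.0073]
orientation: [-2.392, -2.036, -0.005]
contact_force: [0.6, 0.4, -0.8]
finger_gap: 0.0167
```

```bash
python3 -c "
from h import *
go([.424,.304,.006],80.7)"
```

```text
clk 4.5 tcp [0.4243 0.3052 0.0073] shift now axes [-0.12 -0.01  0.13] after-turn axes [-0.12 -0.01  0.13] turn [ 0.09 -0.14  0.08] F [ 0.6  0.4 -0.8] gap 0.0167
```

Emit:
{"fn": "send_rows", "kwargs": {
  "commands": [
    {"hand":1,"xyz":[0,0,-1.5],"turn":[0,0,0]},
    {"hand":1,"xyz":[0,0,-2.0],"turn":[0,0,0]},
    {"hand":1,"xyz":[0,0,-1.5],"turn":[0,0,0]},
    {"hand":1,"xyz":[0,0,0],"turn":[0,0,-3.8]},
    {"hand":1,"xyz":[0,0,0],"turn":[0,0,-3.8]},
    {"hand":1,"xyz":[0,0,0],"turn":[0,0,0]}
  ]
}}

```text
clock: 5.1
ee_pos: [0.4238, 0.3046, 0.0632]
orientation: [2.247, 2.195, 0.004]
contact_force: [-0.3, -0.0, -1.1]
finger_gap: 0.017
```

```bash
python3 -c "
from h import *
go([.455,.014,.05],88.3)"
```

```text
clk 5.1 tcp [0.4238 0.3046 0.0632] shift now axes [-28.98   3.81   1.28] after-turn axes [-28.96   3.99   1.32] turn [ 0.11 -0.08  0.35] F [-0.3 -0.  -1.1] gap 0.017
```

Emit:
{"fn": "send_rows", "kwargs": {
  "commands": [
    {"hand":1,"xyz":[-3.0,0.4,0],"turn":[0,0,0]},
    {"hand":1,"xyz":[-3.5,0.5,0],"turn":[0,0,0]},
    {"hand":1,"xyz":[-3.5,0.5,0],"turn":[0,0,0]},
    {"hand":1,"xyz":[-3.5,0.5,0],"turn":[0,0,0]},
    {"hand":1,"xyz":[-3.5,0.5,0],"turn":[0,0,0]},
    {"hand":1,"xyz":[-3.5,0.5,0],"turn":[0,0,0]},
    {"hand":1,"xyz":[-3.5,0.5,0],"turn":[0,0,0]},
    {"hand":1,"xyz":[-2.0,0.2,0],"turn":[0,0,0]},
    {"hand":1,"xyz":[-1.0,0,0],"turn":[0,0,0]},
    {"hand":1,"xyz":[0,0,0],"turn":[0,0,0]}
  ]
}}

```text
clock: 6.1
ee_pos: [0.4536, 0.0265, 0.067]
orientation: [2.264, 2.178, 0.012]
contact_force: [0.1, 0.3, -1.1]
finger_gap: 0.0169
```

```bash
python3 -c "
from h import *
go([.455,.014,.015],88.3)
"
```

```text
clk 6.1 tcp [0.4536 0.0265 0.067 ] shift now axes [-1.27  0.15  5.2 ] after-turn axes [-1.24  0.17  5.2 ] turn [ 0.33 -0.3  -0.52] F [ 0.1  0.3 -1.1] gap 0.0169
```

Emit:
{"fn": "send_rows", "kwargs": {
  "commands": [
    {"hand":1,"xyz":[-0.6,0.1,1.0],"turn":[0.2,-0.3,-0.5]},
    {"hand":1,"xyz":[-0.6,0,1.5],"turn":[0,0,0]},
    {"hand":1,"xyz":[0,0,1.0],"turn":[0,0,0]},
    {"hand":1,"xyz":[0,0,0.5],"turn":[0,0,0]},
    {"hand":1,"xyz":[0,0,0],"turn":[0,0,0]}
  ]
}}

```text
clock: 6.6
ee_pos: [0.4549, 0.02, 0.0246]
orientation: [2.245, 2.197, 0.005]
contact_force: [0.7, -0.1, -0.9]
finger_gap: 0.017
```

```bash
python3 -c "
from h import *
go([.455,.014,.011],88.3)
s,p=snap('top','t1.png')
cv2.imwrite('pics/t1c.png',cv2.resize(p['image'][40:260,220:400,::-1],None,fx=2.7,fy=2.7,interpolation=cv2.INTER_CUBIC))
s,p=snap('scene','s1.png')
go([.455,.014,.011],88.3)
"
```

```text
clk 6.6 tcp [0.4549 0.02   0.0246] shift now axes [-0.6   0.02  1.36] after-turn axes [-0.6   0.03  1.36] turn [ 0.16 -0.12  0.44] F [ 0.7 -0.1 -0.9] gap 0.017
clk 6.7 tcp [0.4555 0.0199 0.0254] shift now axes [-0.6  -0.04  1.43] after-turn axes [-0.59 -0.03  1.44] turn [ 0.23 -0.12  0.43] F [-0.7 -0.3 -0.8] gap 0.0169
```

View pics/t1c.png

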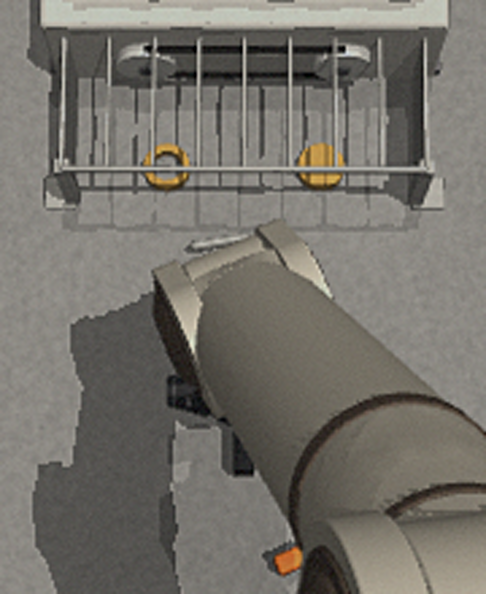

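View pics/s1.png

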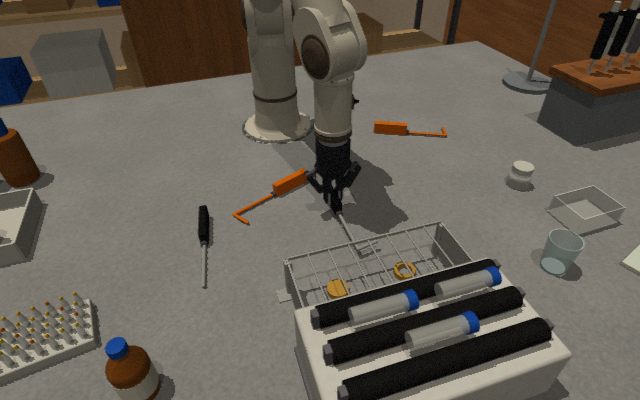

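Emit:
{"fn": "send_rows", "kwargs": {
  "commands": [
    {"hand":1,"xyz":[-0.6,0,0.6],"turn":[0.2,-0.1,0.4]},
    {"hand":1,"xyz":[0,0,0.5],"turn":[0,0,0]},
    {"hand":1,"xyz":[0,0,0.2],"turn":[0,0,0]},
    {"hand":1,"xyz":[0,0,0],"turn":[0,0,0]}
  ]
}}

```text
clock: 7.1
ee_pos: [0.4565, 0.0138, 0.0122]
orientation: [2.253, 2.188, 0.003]
contact_force: [-0.8, -0.7, -1.9]
finger_gap: 0.0168
```

```bash
python3 -c "
from h import *
go([.567,.0105,.010],88.3)
"
```

```text
clk 7.1 tcp [0.4565 0.0138 0.0122] shift now axes [-1.000e-02  1.106e+01  2.500e-01] after-turn axes [-0.   11.06  0.22] turn [ 0.15 -0.02  0.02] F [-0.8 -0.7 -1.9] gap 0.0168
```

Emit:
{"fn": "send_rows", "kwargs": {
  "commands": [
    {"hand":1,"xyz":[0,1.5,0.1],"turn":[0,0,0]},
    {"hand":1,"xyz":[0,2.0,0],"turn":[0,0,0]},
    {"hand":1,"xyz":[0,2.0,0],"turn":[0,0,0]},
    {"hand":1,"xyz":[0,1.5,0],"turn":[0,0,0]},
    {"hand":1,"xyz":[0,0,0],"turn":[0,0,0]}
  ]
}}

```text
clock: 7.6
ee_pos: [0.5278, 0.0113, 0.0114]
orientation: [2.253, 2.187, 0.002]
contact_force: [-0.5, 0.5, -0.9]
finger_gap: 0.0169
```

```bash
python3 -c "
from h import *
go([.574,.0105,.010],88.3)
"
```

```text
clk 7.6 tcp [0.5278 0.0113 0.0114] shift now axes [0.06 4.62 0.14] after-turn axes [0.06 4.62 0.14] turn [ 0.09  0.01 -0.  ] F [-0.5  0.5 -0.9] gap 0.0169
```

Emit:
{"fn": "send_rows", "kwargs": {
  "commands": [
    {"hand":1,"xyz":[0,1.5,0],"turn":[0,0,0]},
    {"hand":1,"xyz":[0,1.5,0],"turn":[0,0,0]},
    {"hand":1,"xyz":[0,1.2,0],"turn":[0,0,0]},
    {"hand":1,"xyz":[0,0.3,0],"turn":[0,0,0]},
    {"hand":1,"xyz":[0,0,0],"turn":[0,0,0]}
  ]
}}

```text
clock: 8.1
ee_pos: [0.5693, 0.0098, 0.0104]
orientation: [-2.252, -2.187, 0.005]
contact_force: [-0.7, 0.1, -1.6]
finger_gap: 0.0168
```

```bash
python3 -c "
from h import *
go([.574,.0105,.010],88.3)
s,p=snap('top','t2.png')
cv2.imwrite('pics/t2c.png',cv2.resize(p['image'][40:140,220:400,::-1],None,fx=4.4,fy=4.4,interpolation=cv2.INTER_CUBIC))
s,p=snap('scene','s2.png')
cv2.imwrite('pics/s2c.png',cv2.resize(p['image'][120:320,240:500,::-1],None,fx=3,fy=3,interpolation=cv2.INTER_CUBIC))
"
```

```text
clk 8.1 tcp [0.5693 0.0098 0.0104] shift now axes [0.08 0.47 0.03] after-turn axes [0.08 0.47 0.04] turn [-0.24  0.05  0.  ] F [-0.7  0.1 -1.6] gap 0.0168
```

View pics/t2c.png

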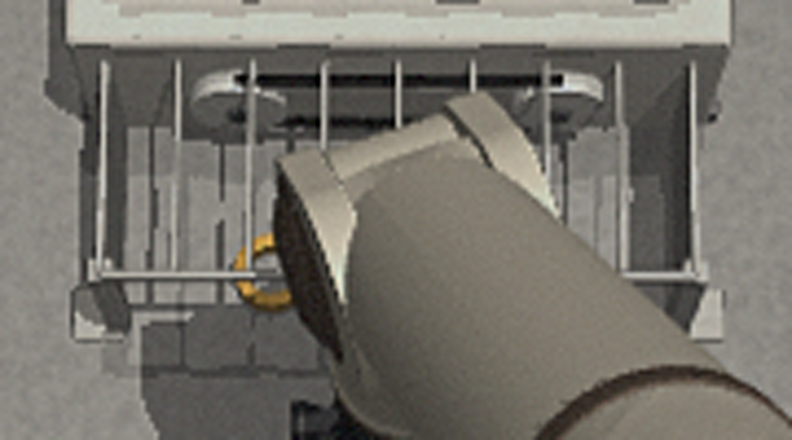

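View pics/s2c.png

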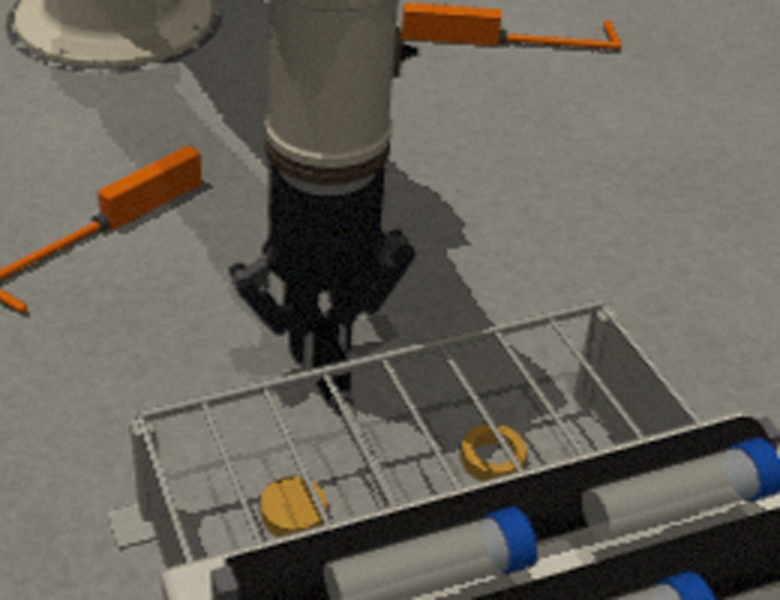

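```bash
python3 -c "
from h import *
s,p=pickle.load(open('pics/s2.png.pkl','rb'))
im=cv2.resize(p['image'][225:310,330:430,::-1],None,fx=7,fy=7,interpolation=cv2.INTER_CUBIC)
im=cv2.convertScaleAbs(im,alpha=1.8,beta=0);cv2.imwrite('pics/s2d.png',im)
for X in [(.62,.0085,.010),(.729,.005,.01),(.721,.05,.01)]: u=w2px(s,p,X);print((u-[330,225])*7)
"
```

```text
[168.24811495 205.8894751 ]
[310.55862755 485.50455274]
[445.02421977 419.26956131]
```

View pics/s2d.png

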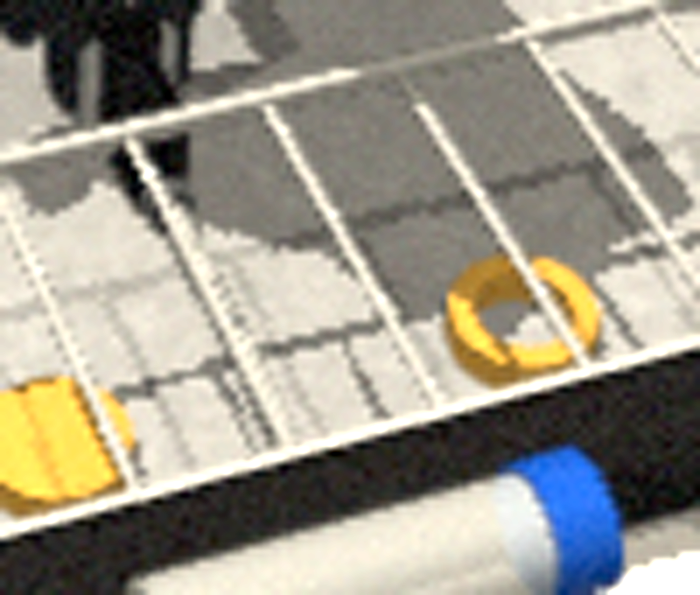

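Emit:
{"fn": "send_rows", "kwargs": {
  "commands": [
    {"hand":1,"xyz":[0,0.6,0],"turn":[-0.2,0,0]},
    {"hand":1,"xyz":[1.0,0,0],"turn":[0,0,0]},
    {"hand":1,"xyz":[1.2,0,0],"turn":[0,0,0]},
    {"hand":1,"xyz":[1.2,0,0],"turn":[0,0,0]},
    {"hand":1,"xyz":[0,0,0],"turn":[0,0,0]}
  ]
}}

```text
clock: 8.7
ee_pos: [0.5744, 0.0478, 0.0102]
orientation: [-2.251, -2.189, 0.003]
contact_force: [-0.2, 1.2, -1.3]
finger_gap: 0.0166
```

```bash
python3 -c "
from h import *
go([.575,.0625,.010],88.3)
s,p=snap('scene','s3.png')
im=cv2.resize(p['image'][225:310,330:430,::-1],None,fx=7,fy=7,interpolation=cv2.INTER_CUBIC)
im=cv2.convertScaleAbs(im,alpha=1.8,beta=0);cv2.imwrite('pics/s3d.png',im)
"
```

```text
clk 8.7 tcp [0.5744 0.0478 0.0102] shift now axes [1.47 0.02 0.02] after-turn axes [1.47 0.01 0.02] turn [-0.13 -0.    0.08] F [-0.2  1.2 -1.3] gap 0.0166
```

View pics/s3d.png

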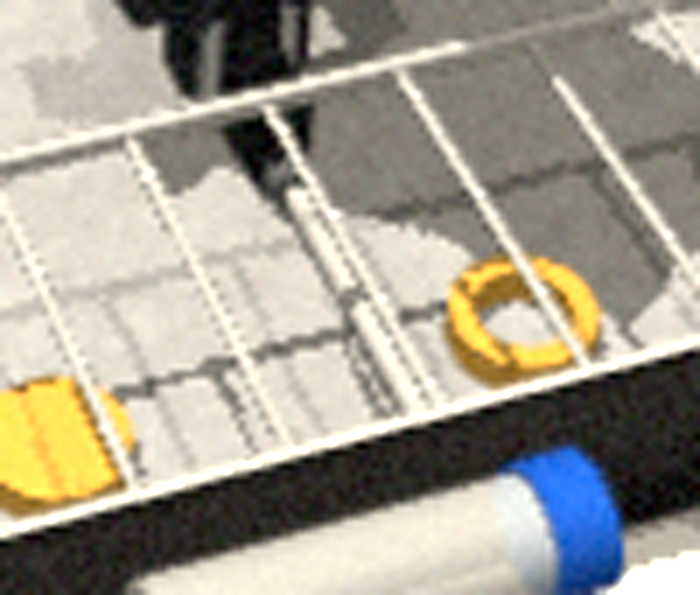

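The shaft now shows beside the collar, at (300,190)–(410,400) in the crop, and neither collar nor cap has moved. I'll close the last 13 mm sideways and then draw.

Emit:
{"fn": "send_rows", "kwargs": {
  "commands": [
    {"hand":1,"xyz":[0.7,0,0],"turn":[0,0,0]},
    {"hand":1,"xyz":[0.6,0,0],"turn":[0,0,0]},
    {"hand":1,"xyz":[0,0,0],"turn":[0,0,0]}
  ]
}}

```text
clock: 9.05
ee_pos: [0.5746, 0.0603, 0.01]
orientation: [-2.253, -2.188, 0.005]
contact_force: [-0.2, -0.1, -1.5]
finger_gap: 0.0169
```

```bash
python3 -c "
from h import *
go([.46,.0645,.010],88.3)
s,p=snap('scene','s4.png')
im=cv2.resize(p['image'][225:310,330:430,::-1],None,fx=7,fy=7,interpolation=cv2.INTER_CUBIC)
im=cv2.convertScaleAbs(im,alpha=1.8,beta=0);cv2.imwrite('pics/s4d.png',im)
"
```

```text
clk 9.05 tcp [0.5746 0.0603 0.01  ] shift now axes [  0.09 -11.47   0.04] after-turn axes [  0.08 -11.47   0.  ] turn [-0.16  0.09  0.04] F [-0.2 -0.1 -1.5] gap 0.0169
```

View pics/s4d.png

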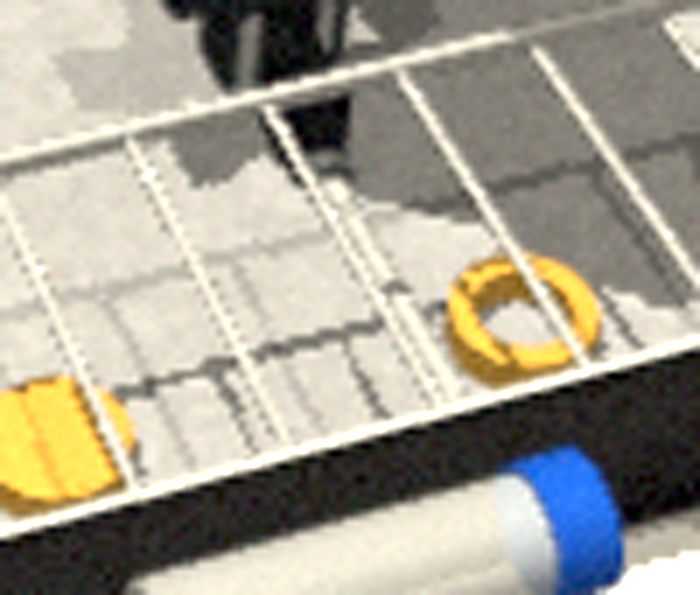

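Emit:
{"fn": "send_rows", "kwargs": {
  "commands": [
    {"hand":1,"xyz":[0.3,0,0],"turn":[0,0,0]},
    {"hand":1,"xyz":[0,-0.5,0],"turn":[0,0,0]},
    {"hand":1,"xyz":[0,-0.7,0],"turn":[0,0,0]},
    {"hand":1,"xyz":[0,-0.7,0],"turn":[0,0,0]},
    {"hand":1,"xyz":[0,-0.7,0],"turn":[0,0,0]},
    {"hand":1,"xyz":[0,-0.7,0],"turn":[0,0,0]},
    {"hand":1,"xyz":[0,-0.5,0],"turn":[0,0,0]},
    {"hand":1,"xyz":[0,0,0],"turn":[0,0,0]}
  ]
}}

```text
clock: 9.9
ee_pos: [0.5327, 0.0623, 0.0102]
orientation: [-2.256, -2.186, 0.007]
contact_force: [0.3, 0.7, -1.9]
finger_gap: 0.0171
```

```bash
python3 -c "
from h import *
go([.46,.0665,.010],88.3)
s,p=snap('scene','s5.png')
im=cv2.resize(p['image'][205:310,310:430,::-1],None,fx=6,fy=5.5,interpolation=cv2.INTER_CUBIC)
im=cv2.convertScaleAbs(im,alpha=1.8,beta=0);cv2.imwrite('pics/s5d.png',im)
"
```

```text
clk 9.9 tcp [0.5327 0.0623 0.0102] shift now axes [ 0.19 -7.28  0.04] after-turn axes [ 0.2  -7.28  0.02] turn [-0.19  0.18 -0.11] F [ 0.3  0.7 -1.9] gap 0.0171
```

View pics/s5d.png

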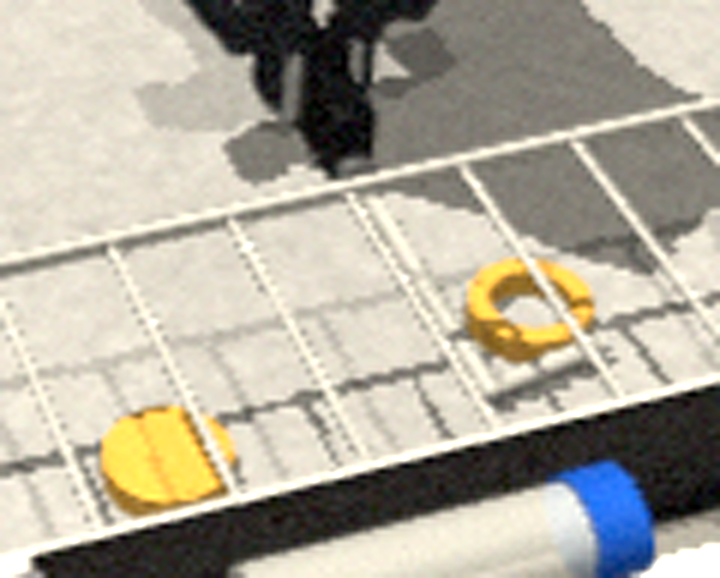

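The collar sits in the crook with the prong behind it. I'll keep drawing.

Emit:
{"fn": "send_rows", "kwargs": {
  "commands": [
    {"hand":1,"xyz":[0,-0.6,0],"turn":[0,0,0]},
    {"hand":1,"xyz":[0,-0.8,0],"turn":[0,0,0]},
    {"hand":1,"xyz":[0,-0.8,0],"turn":[0,0,0]},
    {"hand":1,"xyz":[0,-0.8,0],"turn":[0,0,0]},
    {"hand":1,"xyz":[0,-0.8,0],"turn":[0,0,0]},
    {"hand":1,"xyz":[0,-0.8,0],"turn":[0,0,0]},
    {"hand":1,"xyz":[0,-0.6,0],"turn":[0,0,0]},
    {"hand":1,"xyz":[0,0,0],"turn":[0,0,0]}
  ]
}}

```text
clock: 10.75
ee_pos: [0.4767, 0.0642, 0.0105]
orientation: [2.256, 2.186, -0.006]
contact_force: [-0.3, 0.3, -0.9]
finger_gap: 0.0169
```

```bash
python3 -c "
from h import *
go([.447,.0665,.010],88.3)
"
```

```text
clk 10.75 tcp [0.4767 0.0642 0.0105] shift now axes [ 0.14 -2.98  0.06] after-turn axes [ 0.15 -2.98  0.05] turn [-0.13  0.17 -0.11] F [-0.3  0.3 -0.9] gap 0.0169
```

Emit:
{"fn": "send_rows", "kwargs": {
  "commands": [
    {"hand":1,"xyz":[0,-0.6,0],"turn":[0,0,0]},
    {"hand":1,"xyz":[0,-0.8,0],"turn":[0,0,0]},
    {"hand":1,"xyz":[0,-0.8,0],"turn":[0,0,0]},
    {"hand":1,"xyz":[0,-0.6,0],"turn":[0,0,0]},
    {"hand":1,"xyz":[0,0,0],"turn":[0,0,0]}
  ]
}}

```text
clock: 11.25
ee_pos: [0.4468, 0.0652, 0.0107]
orientation: [2.256, 2.185, -0.005]
contact_force: [-0.6, -0.8, -1.9]
finger_gap: 0.0166
```

```bash
python3 -c "
from h import *
go([.447,.0665,.0075],88.3)
s,p=snap('scene','s6.png')
cv2.imwrite('pics/s6c.png',cv2.resize(p['image'][120:310,220:460,::-1],None,fx=3.2,fy=3.2,interpolation=cv2.INTER_CUBIC))
b=nets.look_for(p,'collar_center');print(b)
for q in b: x=q['bbox'];print(px2w(s,p,(x[0]+x[2])/2,(x[1]+x[3])/2,.007))
"
```

```text
clk 11.25 tcp [0.4468 0.0652 0.0107] shift now axes [0.13 0.02 0.32] after-turn axes [0.13 0.02 0.32] turn [-0.09  0.16 -0.12] F [-0.6 -0.8 -1.9] gap 0.0166
[{'bbox': [372.0, 224.3, 389.7, 242.1], 'confidence': 0.61}]
[0.57836157 0.09126719 0.007     ]
```

View pics/s6c.png

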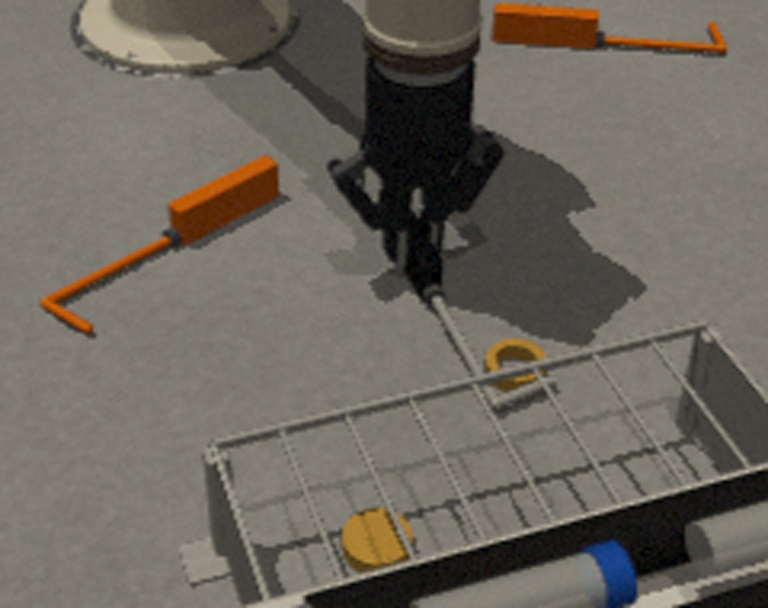

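The collar, at about x=0.58 with its rear edge at 0.60, is some 50 mm clear of the guard front at 0.656. I'll set the rod down and release it.

Emit:
{"fn": "send_rows", "kwargs": {
  "commands": [
    {"hand":1,"xyz":[0,0,0.3],"turn":[0,0,0]},
    {"hand":1,"xyz":[0,0,0.05],"turn":[0,0,0]},
    {"hand":1,"xyz":[0,0,0],"turn":[0,0,0]}
  ]
}}

```text
clock: 11.65
ee_pos: [0.4483, 0.0652, 0.0073]
orientation: [2.256, 2.184, -0.004]
contact_force: [-1.4, -0.9, 5.5]
finger_gap: 0.0165
```

Emit:
{"fn": "send_rows", "kwargs": {
  "commands": [
    {"hand":-1,"xyz":[0,0,0],"turn":[0,0,0]},
    {"hand":-1,"xyz":[0,0,0],"turn":[0,0,0]},
    {"hand":-1,"xyz":[0,0,0],"turn":[0,0,0]},
    {"hand":-1,"xyz":[0,0,0],"turn":[0,0,0]},
    {"hand":-1,"xyz":[0,0,0],"turn":[0,0,0]},
    {"hand":-1,"xyz":[0,0,0],"turn":[0,0,0]},
    {"hand":-1,"xyz":[0,0,0],"turn":[0,0,0]}
  ]
}}

```text
clock: 12.35
ee_pos: [0.4498, 0.0654, 0.0075]
orientation: [2.255, 2.183, -0.001]
contact_force: [-0.7, 0.5, -0.4]
finger_gap: 0.0855
```

Emit:
{"fn": "send_rows", "kwargs": {
  "commands": [
    {"hand":-1,"xyz":[0,0,-1.0],"turn":[0,0,0]},
    {"hand":-1,"xyz":[0,0,-2.0],"turn":[0,0,0]},
    {"hand":-1,"xyz":[0,0,-3.0],"turn":[0,0,0]},
    {"hand":-1,"xyz":[0,0,-3.0],"turn":[0,0,0]},
    {"hand":-1,"xyz":[0,0,-3.0],"turn":[0,0,0]},
    {"hand":-1,"xyz":[0,0,-2.0],"turn":[0,0,0]},
    {"hand":-1,"xyz":[0,0,0],"turn":[0,0,0]},
    {"hand":-1,"xyz":[0,0,0],"turn":[0,0,0]}
  ]
}}

```text
clock: 13.15
ee_pos: [0.4485, 0.0661, 0.1564]
orientation: [2.253, 2.185, -0.001]
contact_force: [0.3, 0.2, -0.4]
finger_gap: 0.0859
```

```bash
python3 -c "
from h import *
go([.447,.0665,.15],88.3)
s,p=snap('scene','s7.png')
cv2.imwrite('pics/s7c.png',cv2.resize(p['image'][100:310,200:480,::-1],None,fx=2.8,fy=2.8,interpolation=cv2.INTER_CUBIC))
for n in ['collar_center','cap_center']:
  for q in nets.look_for(p,n): x=q['bbox'];print(n,q,px2w(s,p,(x[0]+x[2])/2,(x[1]+x[3])/2,.007))
s,p=snap('wrist','w7.png')
for n in ['collar_center','rod_grip']:
  for q in nets.look_for(p,n): x=q['bbox'];print(n,q,px2w(s,p,(x[0]+x[2])/2,(x[1]+x[3])/2,.007))
"
```

```text
clk 13.15 tcp [0.4485 0.0661 0.1564] shift now axes [ 0.04 -0.15  0.63] after-turn axes [ 0.04 -0.15  0.64] turn [ 0.08  0.14 -0.06] F [ 0.3  0.2 -0.4] gap 0.0859
collar_center {'bbox': [325.3, 278.0, 349.9, 299.2], 'confidence': 0.74} [ 0.69010701 -0.05553798  0.007     ]
collar_center {'bbox': [372.4, 224.4, 389.2, 238.7], 'confidence': 0.48} [0.5734911  0.09348079 0.007     ]
cap_center {'bbox': [323.4, 276.6, 348.7, 298.7], 'confidence': 0.86} [ 0.68691476 -0.05756822  0.007     ]
collar_center {'bbox': [325.7, 279.2, 366.2, 317.0], 'confidence': 0.64} [0.58169673 0.0870884  0.007     ]
collar_center {'bbox': [127.3, 361.5, 174.2, 400.0], 'confidence': 0.32} [ 0.70025211 -0.16998568  0.007     ]
rod_grip {'bbox': [315.4, 133.5, 361.2, 323.3], 'confidence': 0.97} [0.49289455 0.07935094 0.007     ]
rod_grip {'bbox': [44.0, 36.3, 242.1, 186.7], 'confidence': 0.72} [ 0.36464368 -0.11003978  0.007     ]
```

View pics/s7c.png

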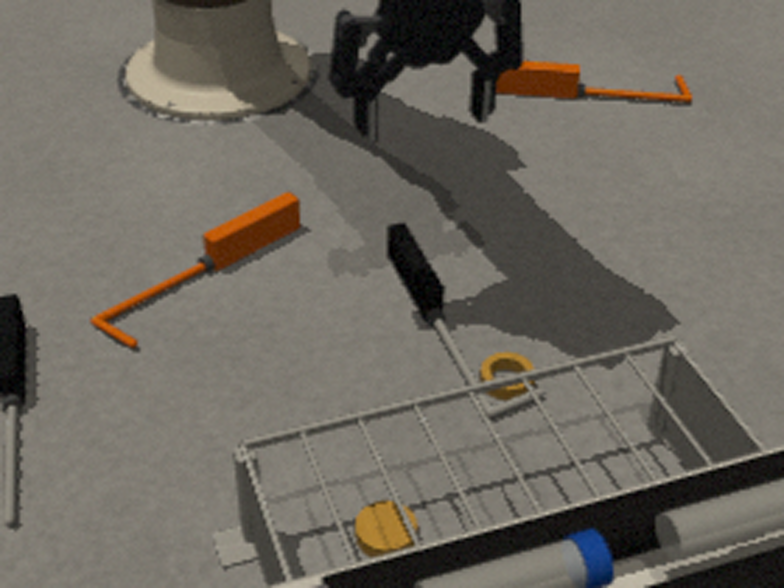

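View pics/w7.png

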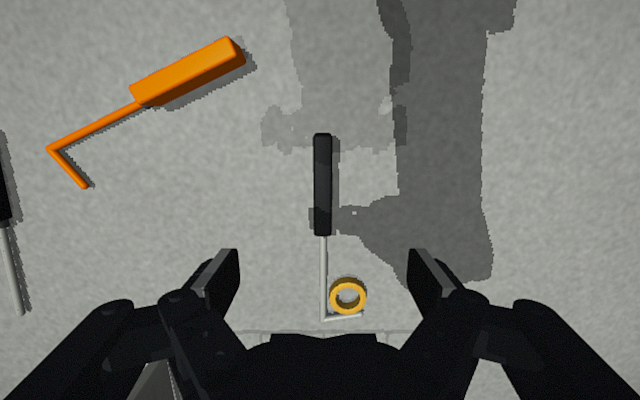

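The wrist view shows the collar flat at (348,297) in the crook, the rod lying free at (322,185), and the fingers clear. The cap is unmoved at (386,527) in the scene crop.

```bash
python3 -c "
from h import *
print(workorder.job_done())"
```

```text
the job is handed in; nothing more can be done
None
```

I drew the collar out from under the guard with the black hooked rod and handed the job in at about 13 s on the robot's clock. No verdict is reported.

- **Reach:** I took the hook in under the guard between the collar and the cap, moved it sideways so the prong lay behind the collar, then drew straight back along the guard's axis.
- **Release:** I lowered the rod to the bench, opened the fingers and lifted the gripper about 15 cm clear.

**Last checks:**
- **Collar:** it lies flat in the crook with its centre at about x = 0.58 and y = 0.09. Its rear edge is about 50 mm in front of the guard's front edge.
- **Cap:** it is at (0.687, −0.058), where it was at the start.
- **Rod and gripper:** the rod lies free on the bench with nothing touching it. The highest force I read was about 5.5 N, when setting the rod down.

**Disagreements:**
- **Collar position:** the last scene and wrist pictures put it about 8 mm apart in x and 6 mm apart in y, well within the margin.
- **False reports:** the network once labelled the cap as the collar, and once reported a low-confidence collar off to the side. The pictures showed neither was right.

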